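# Set up the paint station on the bench riser

## Robot

A 6-joint arm with a two-finger parallel gripper is mounted at the origin on a cart in front of the work surface, level with it; the furniture and walls round the work are solid. World frame = base frame: x ahead of the robot, y to its left, z up, the work surface at z = 0. Lengths are in mm, angles in rad, forces in N, time in s.
With the tool pointing down it reaches from about 350 to 875 mm from the base axis. Payload 4.2 kg.
Tool frame: the origin (TCP) lies midway between the tips of the shut fingers; the grasp point (between the pads) lies 19 mm behind it; z points along the fingers, y is the line along which they close (so a half turn about z gives the same grasp; the last joint's range is limited). The gripper opens to 87 mm and grips with 3 to 60 N. Pads are 19 mm wide; open, the fingers measure 117 mm over their backs; the gripper's body (75 mm by 190 mm) begins 51 mm behind the grasp point.
Start: joints at [-0.872, 0.385, 0.008, 0, -1.194, -0.259], TCP at [266.111, -565.495, 222.55] pointing down, gripper open.
Joint ranges: [-3.14, 3.14], [-1.21, 2.06], [-1.07, 1.41], [-3.16, 2.05], [-2.99, -0.16], [-3.1, 3.1]. Speed limits (rad/s): [2.79, 2.79, 3.14, 3.14, 3.14, 3.14].

## Interface

Orientations are given as a rotation vector (axis times angle).
In Python, from rig import ctrl, claw, cams, job gives the robot as it stands. Calls block until the motion is done:
- ctrl.movep(position, orientation): joint-space move of the TCP to a pose.
- ctrl.servo_line(position, feed=150, frame=None, guard=None): straight line of the TCP; frame=None keeps the orientation; feed is the mean speed in mm/s. With guard (N) it stops when the force on the tool has changed by that much, and returns True; else False.
- ctrl.movej(angles): joint-space move.
- claw.move_gripper(opening, grip_force=None): finger opening in mm; grip_force is the grip in N (None keeps the last); returns when the fingers have stopped.
- ctrl.wait(seconds).
- ctrl.solve_ik(position, orientation): joint angles nearest the present ones, or None.
- ctrl.get_state(): the state.
- cams.grab_frame(name): name is "scene" or "top" or "wrist"; returns the picture (420x560x3 uint8, blue, green, red); there is no depth.
- cams.camera_model(name): a dict with "fovy" (degrees; the focal length in pixels is half the picture's height over the tangent of half this angle, whatever the lens; pixels are square), "cx", "cy" (the principal point, pixels), "k1" (the pictures are not rectified: a ray, as slopes to the right and down, at radius r is drawn at 1 + k1 r^2 times it, then the intrinsics apply), "rvec" (rotation vector, rad) and "tvec" (3), from world to camera coordinates, as OpenCV has them. Camera axes: x right, y down, z forward; pixel columns grow to the right and rows downward; lengths in mm; the calibration is good to about 2 mm. A picture is of the moment at which its call begins: read the wrist's pose just before it. camera_model takes no time and is no camera call; for the wrist camera it gives the pose at the moment of the call.
A pose or a line that the arm cannot do raises ctrl.IKError and nothing moves.
- job.hand_in(): hands the job in; it is judged then, once.
The state is a dict: "time": time; "qpos": joint angles; "qvel": joint speeds; "effort": joint torques, N m; "ee_pos": TCP position; "ee_rot": TCP orientation; "ft_force": force on the tool from outside, world axes, zero at the start; "wrist_torque": the same for the moment, N m; "finger_gap": finger opening in mm; "finger_force": force on a finger pad.
Only numpy, scipy, OpenCV 4.12 (cv2) and the standard library are available. Lean on these libraries where they do the work, as an engineer would, in place of code of your own. Each camera call takes 0.05 s, during which the arm holds its last target. There are 200 camera calls.

## Task

Set up the paint station on the plywood riser: stand the low dish in the wide round holder, the tall tin in the narrow round holder, and lay the sanding block flat inside the rectangular tray, in any order. Only then, as the last step, slide the flat palette level, grip end last, under the clamp's beam until its front edge is fully home against the stop. Let go of everything.

Things in the scene. Friction and masses are not known exactly. Their poses are not given: they have to be found in the camera images.
- dish: Low round paint dish, off-white with a red inside, widest at the rim (69 mm), underside 56 mm, 25 mm high, 60 g. Starts upright on the riser. Origin: centre of its underside, z up. Grip it across the rim from outside with the fingertips kept about 9 mm above its underside, so that they stay over the holder's lip.
- tin: Open paint tin, grey-white and orange, straight-sided, 51 mm in diameter, 75 mm high, 180 g. Starts upright on the riser. Origin: centre of its underside, z up.
- sanding_block: Rectangular sanding block of light wood on a cork sole, 84 mm along its x, 46 mm along its y, 30 mm high, 120 g. Starts on its sole on the riser. Origin: centre of its underside, z up.
- palette: Mixing palette: flat bare aluminium plate, 100 mm along its x, 60 mm along its y, 5 mm thick, 180 g, with an upright dark-wood grip near its rear end. The grip is 14 mm thick along y, 32 mm long along x, its centre at x = -32 mm, and reaches 60 mm above the underside. The front edge (the one that goes into the clamp) is at x = +50 mm. Starts flat on the riser, front roughly away from the robot. Origin: centre of the plate's underside, z up.
- wide_ring: Wide, low round wooden holder for the dish: inner diameter 86 mm, outer 96 mm, floor 10 mm above the riser, lip top 16 mm above the riser (lip 6 mm over the floor). Origin: centre of its underside on the riser. All four holders are fixed; they stand on the plywood riser, whose top is at z = 75 mm. 
- narrow_ring: Narrow, taller round wooden holder for the tin: inner diameter 68 mm, outer 78 mm, floor 5 mm above the riser, wall top 25 mm above the riser. Origin: centre of its underside on the riser. Fixed.
- block_tray: Rectangular wooden tray for the sanding block: inside 100 mm along its x by 62 mm along its y, outside 110 by 72 mm, floor 10 mm above the riser, lip top 16 mm above the riser. Origin: centre of its underside on the riser. Either end of the block may lead. Fixed.
- palette_clamp: Aluminium palette clamp, fixed: beam 92 mm long along y, x -15 to +15 mm, on two side cheeks (x -20 to +33), top 27 mm above the riser. Slot beneath: 74 mm wide, 12 mm high, the riser is its floor, open to -x (roughly towards the robot); face of its low stop bar at x = +25 mm. With the palette home its origin is at x = -25, y = 0, same yaw. Origin: on the riser under the beam's centre.

How it is judged:
By the outcome, as a careful person would: the job done as asked, in the order asked, and still so for the second after the job is handed in, with the robot touching nothing.
It also fails if it takes over 90 s, if anything falls off the work surface, if the arm or the gripper's body presses on something with over 40 N, if the wrist force passes 120 N, or if a joint passes its speed limit or range.

## Working session

There is one attempt and no reset: what is moved stays moved. The work goes in short steps, each a Python script; the robot and the scene stay as the last script left them, time stands still between calls to the robot, and variables do not carry over. Pictures are saved under pics/ and viewed, at most 14 in all, crops included, and the job is handed in when it is done.

```bash
ls; mkdir -p pics
python3 - <<'E'
from rig import ctrl, claw, cams, job
import cv2
for n in ("scene","top"):
    cv2.imwrite(f"pics/{n}0.png",cams.grab_frame(n)); print(n,cams.camera_model(n))
s=ctrl.get_state(); print(s)
E
```

```text
pics
scene {'fovy': 42.19725584372803, 'cx': 273.9538689856875, 'cy': 212.03373290050195, 'k1': -0.12147609432416949, 'rvec': array([ 0.63693938, -2.36274725,  1.44058368]), 'tvec': array([557.86613671, 126.91954485, 806.43147617])}
top {'fovy': 45.235901569290924, 'cx': 284.5343350523775, 'cy': 222.86910429401428, 'k1': -0.07434038743351602, 'rvec': array([ 2.11379141, -2.08968428,  0.15886125]), 'tvec': array([219.14055168, 533.86036823, 869.97634099])}
{'time': 0.1, 'qpos': array([-8.72402881e-01,  3.85488522e-01,  6.77097090e-03, -4.30642403e-04,
       -1.19401901e+00, -2.58608555e-01]), 'qvel': array([-3.74000090e-04, -8.32953519e-04,  3.09506958e-03,  1.19988161e-03,
       -1.35096431e-05,  7.58560521e-04]), 'effort': array([-1.03726611e-04, -3.91690528e+01,  1.87934071e+01,  4.23189193e+00,
        1.34767347e-02, -7.34315290e-05]), 'ee_pos': array([ 265.87897666, -565.03011759,  221.56761519]), 'ee_rot': array([ 6.84897707e-01, -3.06547389e+00, -2.99441392e-03]), 'ft_force': array([ 0.34247811,  0.34190605, -0.41854229]), 'wrist_torque': array([ 0.0093542 ,  0.07809118, -0.03922826]), 'finger_force': 0.0, 'finger_gap': 86.9758854939681}
```

View pics/scene0.png

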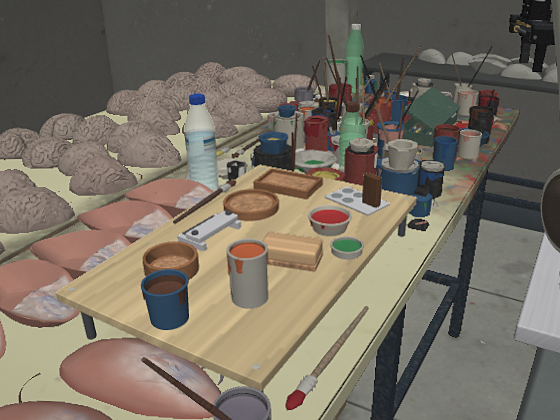

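View pics/top0.png

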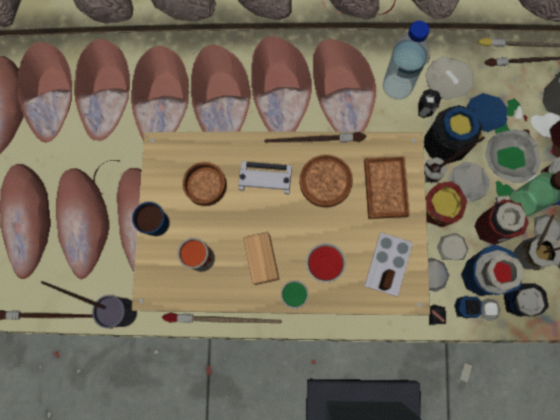

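The scene view shows the riser with all items. In the top view, tin (194,254), block (261,258), dish (326,263), palette (388,265, grip at 387,280), narrow ring (205,184), clamp (265,178), wide ring (326,181), tray (387,187). The green dish (294,294) and blue tin (150,218) are distractors.

```bash
cat > h.py <<'E'
import numpy as np, cv2
from scipy.spatial.transform import Rotation as R
from rig import ctrl, claw, cams, job
def KM(m,h=420):
    f=h/2/np.tan(np.radians(m["fovy"])/2)
    return np.array([[f,0,m["cx"]],[0,f,m["cy"]],[0,0,1]]),np.array([m["k1"],0,0,0,0.])
def plane(px,m,z):
    """pixels -> world points on height z"""
    K,d=KM(m); u=cv2.undistortPoints(np.float64(px).reshape(-1,1,2),K,d)[:,0]
    Rm=cv2.Rodrigues(np.float64(m["rvec"]))[0]; c=-Rm.T@np.float64(m["tvec"]).ravel()
    r=np.c_[u,np.ones(len(u))]@Rm
    return c+r*((z-c[2])/r[:,2])[:,None]
def proj(P,m):
    K,d=KM(m); return cv2.projectPoints(np.float64(P).reshape(-1,3),np.float64(m["rvec"]),np.float64(m["tvec"]),K,d)[0][:,0]
def blobs(mask,amin=60):
    cs=cv2.findContours(mask.astype(np.uint8),cv2.RETR_EXTERNAL,cv2.CHAIN_APPROX_NONE)[0]
    return [c[:,0] for c in cs if cv2.contourArea(c)>amin]
def rect(px,m,z):
    P=plane(px,m,z)[:,:2].astype(np.float32); (c,s,a)=cv2.minAreaRect(P); return np.round(c,1),np.round(s,1),round(a,1)
E
python3 - <<'E'
from h import *
im=cv2.imread("pics/top0.png"); m=cams.camera_model("top")
print("riser corners",plane([[147,134],[420,134],[428,312],[134,312]],m,75).round())
hsv=cv2.cvtColor(im,cv2.COLOR_BGR2HSV)
H,S,V=[hsv[...,i].astype(int) for i in range(3)]
roi=np.zeros(H.shape,bool); roi[136:312,140:425]=1
for y,x in [(184,205),(181,326),(187,387),(172,205),(258,261),(220,280),(265,375),(285,387),(254,194),(263,326),(178,245)]: print((x,y),hsv[y,x])
out=cv2.resize(im[125:320,130:435],None,fx=2.6,fy=2.6,interpolation=cv2.INTER_CUBIC)
cv2.imwrite("pics/topc.png",out)
M={"red":(roi&((H<8)|(H>172))&(S>150)&(V>90),97),"dark":(roi&(V<125)&(H<20)&(S>80),91),"grey":(roi&(S<50)&(V>110),80)}
for k,(mk,z) in M.items():
    for c in blobs(mk): print(k,cv2.boundingRect(c),*rect(c,m,z))
E
```

```text
riser corners [[698. 489.  75.]
 [698. -25.  75.]
 [372. -27.  75.]
 [364. 489.  75.]]
(205, 184) [ 13 129 142]
(326, 181) [ 13 130 141]
(387, 187) [ 13 127 157]
(205, 172) [ 12 128 136]
(261, 258) [ 16 114 177]
(280, 220) [ 19  93 157]
(375, 265) [120  11 163]
(387, 285) [ 11 157  57]
(194, 254) [  7 189 150]
(326, 263) [  0 195 127]
(245, 178) [120   9 137]
red (309, 247, 34, 33) [453.6 151.8] [55.4 56.8] 0.5
red (181, 241, 25, 25) [468.4 384. ] [42.1 43. ] 46.6
dark (380, 270, 14, 19) [427.1  46.4] [16.2 33.9] 73.0
dark (308, 246, 35, 35) [455.2 151.5] [58.8 59.3] 45.4
dark (140, 205, 22, 26) [532.8 465.2] [46.5 38.6] 4.1
dark (183, 163, 44, 43) [595.4 369.9] [78.8 79.5] 0.3
dark (364, 156, 46, 63) [591.1  44. ] [112.9  73.8] 3.0
dark (300, 155, 53, 53) [602.  150.7] [96.6 92.9] 0.5
dark (264, 136, 75, 7) [680.8 196.2] [ 11.6 135.2] 0.1
grey (306, 243, 40, 39) [456.5 151.1] [66.9 67.6] 45.2
grey (365, 233, 48, 63) [455.1  40.8] [ 60.5 100.3] 72.9
grey (238, 161, 54, 33) [611.8 262.1] [94.5 53.9] 84.9
```

View pics/topc.png

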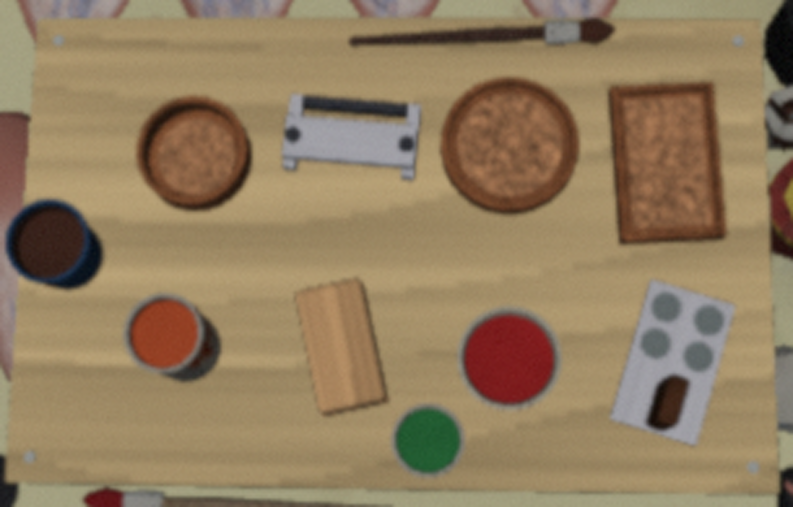

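Measured sizes match the given ones (rings 79/95, tray 113x74, palette 100.3x60.5, clamp 94x54). Next, raise the arm, go over the riser, and cross-check with the wrist camera.

```bash
cat >> h.py <<'E'
def down(a):
    a=np.radians(a); y=np.array([np.cos(a),np.sin(a),0]); z=np.array([0,0,-1.]); return R.from_matrix(np.c_[np.cross(y,z),y,z]).as_rotvec()
def go(x,y,z,a): ctrl.movep(np.array([x,y,z],float),down(a))
def line(x,y,z,feed=150,**k): return ctrl.servo_line(np.array([x,y,z],float),feed=feed,**k)
E
python3 - <<'E'
from h import *
m=cams.camera_model("top")
b=np.array([[295,294],[362,278],[386,402],[323,414]])/2.6+[130,125]-.3
print("block",rect(b,m,105)); print("tin",plane([[166/2.6+129.7,333/2.6+124.7]],m,150))
im=cv2.imread("pics/top0.png"); hsv=cv2.cvtColor(im,cv2.COLOR_BGR2HSV).astype(int)
print("dish",plane([[326,262.5]],m,100))
ctrl.servo_line(np.array([266,-565,450.]),feed=300)
go(440,200,480,90)
mw=cams.camera_model("wrist"); f=cams.grab_frame("wrist"); cv2.imwrite("pics/w1.png",f)
np.save("w1.npy",mw,allow_pickle=True); print(mw, ctrl.get_state()["time"],ctrl.get_state()["qpos"])
E
```

```text
block (array([459.7, 262. ]), array([84.1, 46. ]), 14.1)
tin [[461.80920075 370.15281806 150.        ]]
dish [[453.95179004 151.02049943 100.        ]]
{'fovy': 62.382077226274134, 'cx': 283.25962339008123, 'cy': 210.07645642448443, 'k1': -0.07993626774606916, 'rvec': array([-2.06078679, -2.05448154, -0.31407262]), 'tvec': array([-199.42157885, -532.77221657,  505.53897446])} 3.825 [ 7.62593347e-01  6.92344623e-02  2.17364947e-01  3.21731954e-05
 -1.71904230e+00 -2.33429493e+00]
```

View pics/w1.png

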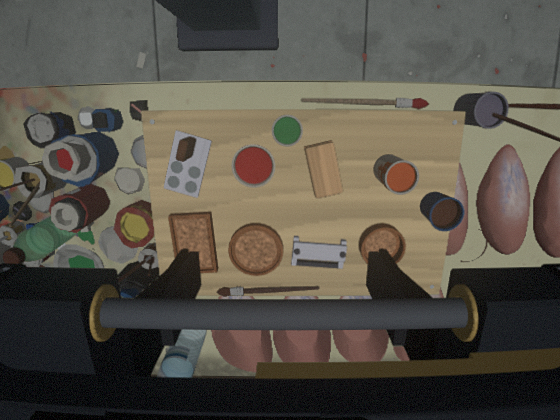

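Wrist view (upside down) shows everything clear: tin (400,175), block (323,168), dish (253,165), palette (187,163), narrow ring (381,243), clamp (320,252), wide ring (256,248), tray (193,242). I'll cross-check the positions with it.

Run:
```python
from h import *
m=np.load("w1.npy",allow_pickle=True).item()
im=cv2.imread("pics/w1.png"); hsv=cv2.cvtColor(im,cv2.COLOR_BGR2HSV); H,S,V=[hsv[...,i].astype(int) for i in range(3)]
roi=np.zeros(H.shape,bool); roi[112:272,146:462]=1
M={"red":(roi&((H<10)|(H>172))&(S>150)&(V>90),97),"dark":(roi&(V<125)&(H<20)&(S>80),91),"grey":(roi&(S<50)&(V>100),80),"block":(roi&(V>150)&(H<18)&(S>80),105)}
for k,(mk,z) in M.items():
    for c in blobs(mk):
        zz=100 if k=="grey" and c[:,0].max()<330 and c[:,0].min()>225 and c[:,1].max()<200 else 102 if k=="grey" and c[:,1].min()>220 else z
        print(k,cv2.boundingRect(c),zz,*rect(c,m,zz))
mt=cams.camera_model("top")
for P in [(461.8,370,150),(454,151,100),(459.7,262,105)]: print(P,proj([P],m))
s=cams.grab_frame("scene"); cv2.imwrite("pics/s1.png",s[60:360,:])
t=cv2.resize(im[145:220,290:430],None,fx=5,fy=5,interpolation=cv2.INTER_CUBIC); cv2.imwrite("pics/w1c.png",t)
# clamp in top view at 102
im=cv2.imread("pics/top0.png"); hsv=cv2.cvtColor(im,cv2.COLOR_BGR2HSV); S,V=hsv[...,1],hsv[...,2]
mk=np.zeros(S.shape,bool); mk[150:200,225:300]=1
for c in blobs(mk&(S<50)&(V>100)): print("top clamp",*rect(c,mt,102))
```

```text
red (387, 163, 28, 28) 97 [472.8 387.1] [44.7 44.3] 6.0
red (236, 148, 36, 35) 97 [453.9 150.8] [55.8 54.4] 89.7
dark (446, 224, 16, 31) 91 [584.6 497.5] [25.  56.4] 89.4
dark (358, 223, 48, 44) 91 [593.2 368.4] [83.1 78.6] 84.4
dark (228, 223, 56, 49) 91 [598.  149.4] [95.4 90. ] 90.0
dark (146, 213, 8, 31) 91 [562.9 -31.5] [12.3 55.5] 82.8
dark (168, 211, 51, 61) 91 [588.8  42.3] [112.3  75.6] 2.8
dark (432, 200, 28, 28) 91 [537.3 473.6] [48.7 47.3] 7.3
dark (378, 162, 14, 27) 91 [470.6 359.3] [19.8 42.7] 83.4
dark (235, 147, 37, 37) 91 [455.  149.5] [57.9 58.3] 89.3
dark (304, 140, 29, 57) 91 [456.1 243.7] [41. 94.] 75.2
dark (177, 139, 12, 22) 91 [428.5  36.9] [13.8 35.4] 71.5
grey (146, 249, 13, 19) 102 [611.9 -28. ] [35.5 17.8] 15.1
grey (443, 248, 19, 24) 102 [619.5 492.2] [40.9 32.7] 9.4
grey (291, 236, 56, 33) 102 [602.3 258.1] [92.5 54.1] 85.6
grey (454, 170, 8, 33) 80 [492.9 493.5] [57.1 12.4] 8.5
grey (385, 160, 34, 35) 80 [477.2 394.8] [56.6 56.3] 48.3
grey (232, 144, 43, 44) 100 [454.4 150.4] [67.8 67.1] 43.6
grey (164, 130, 48, 68) 80 [454.8  39.2] [ 60.7 100.8] 72.6
grey (272, 115, 31, 32) 100 [400.  203.9] [46.1 46.9] 89.8
block (318, 143, 25, 53) 105 [459.5 270.6] [80.1 26.9] 13.3
(461.8, 370, 150) [[401.33926529 176.89936752]]
(454, 151, 100) [[253.41583522 165.61405191]]
(459.7, 262, 105) [[324.07859279 169.58481218]]
top clamp [605.4 260.2] [92.1 52.6] 84.9
```

View pics/w1c.png

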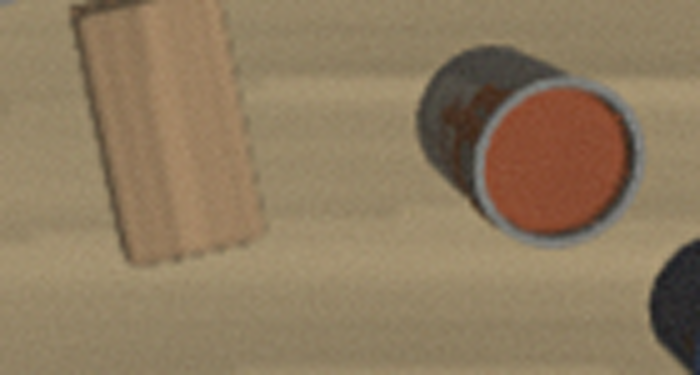

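```bash
cat >> h.py <<'E'
def pickplace(p,q,zp,zq,ap,aq,w,open_=87,rel=None,force=15,hi=230):
    go(*p,hi,ap); claw.move_gripper(open_)
    line(*p,zp,150); claw.move_gripper(max(w-15,0),force)
    s=ctrl.get_state(); print("gap",s["finger_gap"],"F",s["finger_force"])
    if abs(s["finger_gap"]-w)>6: print("BAD GRASP"); return False
    line(*p,hi,200); go(*q,hi,aq); line(*q,zq+15,150)
    s=ctrl.get_state(); print("held gap",s["finger_gap"])
    print("contact",line(*q,zq,30,guard=6),ctrl.get_state()["ee_pos"][2]-zq)
    claw.move_gripper(rel or w+14); ctrl.wait(.2); line(*q,hi,200)
    print("t",ctrl.get_state()["time"]); return True
E
python3 - <<'E'
from h import *
if pickplace((454.2,150.7),(600,150),84,94.5,-135,-135,69,rel=84):
    pickplace((461.8,370),(594.5,369.3),75+42,80+42.5,-90,-90,51,force=25,hi=270)
cv2.imwrite("pics/t2.png",cams.grab_frame("top"))
E
```

```text
gap 66.5778331543967 F 15.000163788438385
held gap 67.29195947104857
contact True -0.06276009323542553
t 12.4917
gap 48.836875168506744 F 24.860248877581483
held gap 49.27287989907776
contact False -0.17698031454935403
t 20.6583
```

View pics/t2.png

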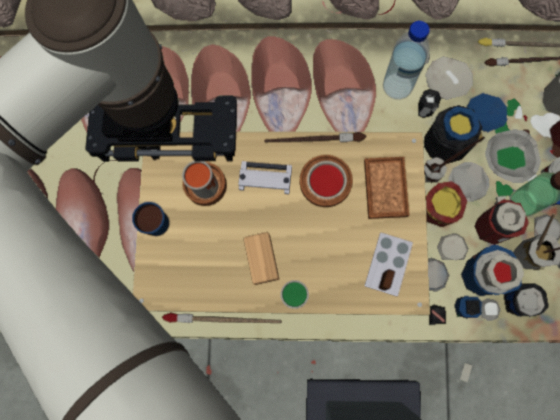

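Top view: dish (326,181) centred in the wide ring, tin rim (199,176) over the narrow ring. Next the block.

Run:
```python
from h import *
m=cams.camera_model("top"); print("tin rim",plane([[198.5,175.5]],m,155), "dish",plane([[326,180.5]],m,110))
pickplace((459.7,262),(590,43.3),89,99.5,-76,-87.1,46,open_=80,rel=60,force=25,hi=240)
f=cams.grab_frame("wrist");t=cams.grab_frame("top")
go(424.4,49.5,240,-107.2)
t=cams.grab_frame("top"); cv2.imwrite("pics/t3.png",cv2.resize(t[125:320,130:435],None,fx=2.6,fy=2.6,interpolation=cv2.INTER_CUBIC)); cv2.imwrite("pics/t3f.png",t)
```

```text
tin rim [[592.21789913 367.21671744 155.        ]] dish [[596.97535129 151.36875722 110.        ]]
gap 46.15382867076979 F 24.978325366973877
held gap 45.905055784332625
contact False -0.1901757693423889
t 29.075
```

View pics/t3.png

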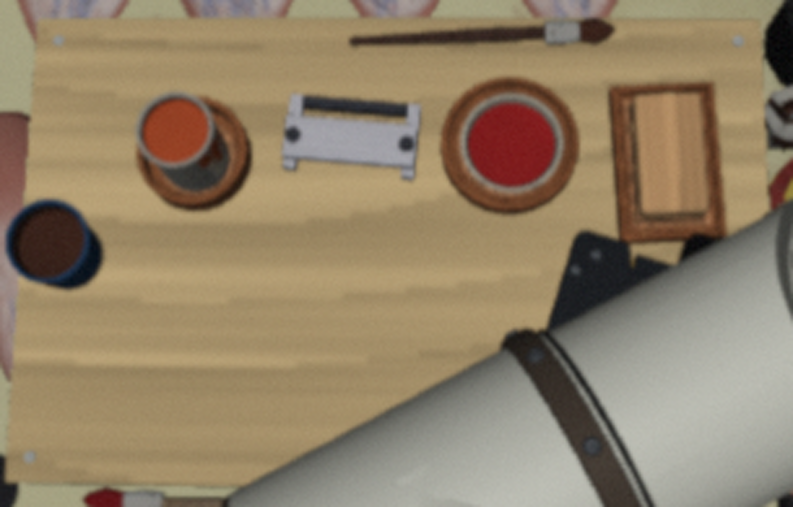

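Block lies inside the tray; dish and tin in their holders. Now the palette: pick, bring in front of the slot, low, and check.

Run:
```python
from h import *
m=cams.camera_model("top")
b=np.array([[635,94],[702,91],[706,212],[640,217]])/2.6+[129.7,124.7]
print("block",rect(b,m,115))
C=np.array([597.5,259.9]); u=np.array([np.cos(np.radians(-5)),np.sin(np.radians(-5))])
claw.move_gripper(45); line(424.4,49.5,97,150); claw.move_gripper(4,50)
s=ctrl.get_state(); print("gap",s["finger_gap"],s["ee_pos"])
line(424.4,49.5,240,150)
p=C-130*u; go(*p,240,-95); line(*p,107,120)
print(line(*p,96,15,guard=3), ctrl.get_state()["ee_pos"],ctrl.get_state()["ft_force"],ctrl.get_state()["finger_gap"],ctrl.get_state()["time"])
cv2.imwrite("pics/t4.png",cams.grab_frame("top"));s=cams.grab_frame("scene"); cv2.imwrite("pics/s4.png",cv2.resize(s[150:320,120:400],None,fx=2.6,fy=2.6,interpolation=cv2.INTER_CUBIC))
```

```text
block (array([590.5,  44.2]), array([86.6, 45.2]), 1.1)
gap 13.322167285221425 [424.45314715  49.48771431  97.13629678]
True [467.85994991 271.13945221  97.14833129] [-0.11634969 -0.05478349  4.69253099] 13.65513681768831 36.1667
```

View pics/t4.png

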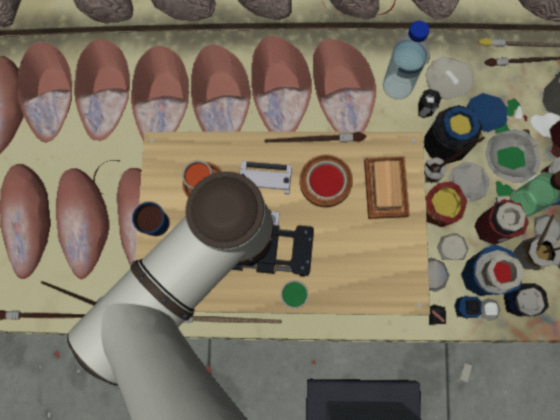

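View pics/s4.png

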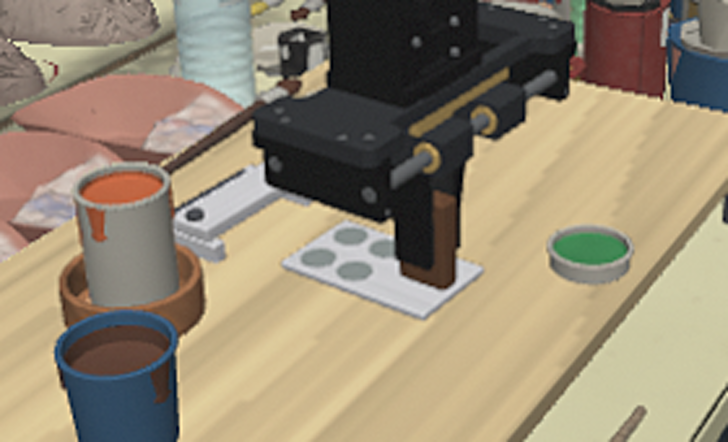

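Scene crop: the palette is level on the riser, held by the grip, front-left corner (281,264), rear-left (424,318), rear-right (484,270), pointing at the clamp.

Run:
```python
from h import *
m=cams.camera_model("scene")
q=plane(np.array([[281,264],[424,316],[484,269]])/2.6+[119.7,149.7],m,79)[:,:2]
e=q[0]-q[1]; c=(q[0]+q[2])/2
C=np.array([597.5,259.9]); t=np.radians(-5); u=np.array([np.cos(t),np.sin(t)]); v=np.array([-u[1],u[0]])
print(q.round(1),"yaw",np.degrees(np.arctan2(e[1],e[0])),"len",np.linalg.norm(e),np.linalg.norm(q[1]-q[2]),"in clamp frame",(c-C)@u,(c-C)@v)
z=97.4
p=C-130*u; line(*p,z,30)
p=C-66*u; print(line(*p,z,60,guard=8),(ctrl.get_state()["ee_pos"][:2]-C)@u)
p=C-48*u; print(line(*p,z,20,guard=8)); s=ctrl.get_state()
print((s["ee_pos"][:2]-C)@u,(s["ee_pos"][:2]-C)@v,s["ee_pos"][2],s["ft_force"],s["time"])
cv2.imwrite("pics/s5.png",cv2.resize(cams.grab_frame("scene")[140:320,120:400],None,fx=2.6,fy=2.6,interpolation=cv2.INTER_CUBIC))
```

```text
[[549.1 298.3]
 [450.9 305.6]
 [445.6 247.9]] yaw -4.220939301665809 len 98.48599057488269 57.955132810244365 in clamp frame -100.9485373345478 4.417703661846956
False -65.65091836571335
True
-51.048019001798394 -0.17416851107629114 97.26570492694708 [-0.88147071  0.54241811  3.34089515] 38.475
```

View pics/s5.png

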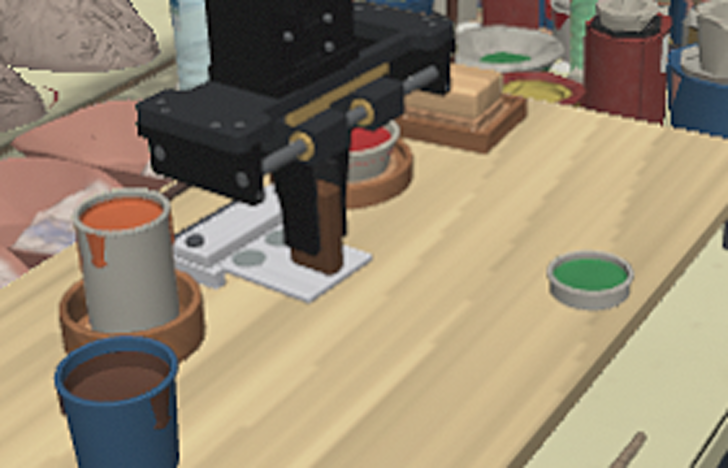

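Palette is under the beam and stopped close to the expected home position; I'll press it firmly onto the stop, release, and check.

Run:
```python
from h import *
C=np.array([597.5,259.9]); t=np.radians(-5); u=np.array([np.cos(t),np.sin(t)]); v=np.array([-u[1],u[0]])
def st(k): s=ctrl.get_state(); print(k,((s["ee_pos"][:2]-C)@u).round(2),((s["ee_pos"][:2]-C)@v).round(2),s["ft_force"].round(1),s["finger_gap"].round(1),round(s["time"],1))
st("a"); p=C-44*u
claw.move_gripper(4,30); print(line(*p,97.2,20,guard=18)); st("b"); ctrl.wait(.2); st("c")
s=ctrl.get_state()["ee_pos"]
claw.move_gripper(32); ctrl.wait(.2); line(s[0],s[1],240,150); b=s[:2]-150*u
go(b[0],b[1],330,-95); ctrl.wait(.2); st("d")
go(330,-100,450,-95)
a=cams.grab_frame("top"); cv2.imwrite("pics/t6f.png",a); cv2.imwrite("pics/t6.png",cv2.resize(a[150:240,220:340],None,fx=6,fy=6,interpolation=cv2.INTER_CUBIC))
a=cams.grab_frame("scene"); cv2.imwrite("pics/s6f.png",a); cv2.imwrite("pics/s6.png",cv2.resize(a[160:310,130:370],None,fx=3.3,fy=3.3,interpolation=cv2.INTER_CUBIC))
```

```text
Traceback (most recent call last):
AttributeError: 'float' object has no attribute 'round'
```

Run:
```python
from h import *
C=np.array([597.5,259.9]); t=np.radians(-5); u=np.array([np.cos(t),np.sin(t)]); v=np.array([-u[1],u[0]])
def st(k): s=ctrl.get_state(); print(k,*np.round([(s["ee_pos"][:2]-C)@u,(s["ee_pos"][:2]-C)@v,*s["ft_force"],s["finger_gap"],s["time"]],2))
st("a"); p=C-44*u
claw.move_gripper(4,30); print(line(*p,97.2,20,guard=18)); st("b"); ctrl.wait(.2); st("c")
s=ctrl.get_state()["ee_pos"]
claw.move_gripper(32); ctrl.wait(.2); line(s[0],s[1],240,150); b=s[:2]-150*u
go(330,100,400,-95); st("d")
a=cams.grab_frame("top"); cv2.imwrite("pics/t6f.png",a); cv2.imwrite("pics/t6.png",cv2.resize(a[150:240,220:340],None,fx=6,fy=6,interpolation=cv2.INTER_CUBIC))
a=cams.grab_frame("scene"); cv2.imwrite("pics/s6f.png",a); cv2.imwrite("pics/s6.png",cv2.resize(a[160:310,130:370],None,fx=3.3,fy=3.3,interpolation=cv2.INTER_CUBIC))
```

```text
a -51.08 -0.18 -1.98 0.74 3.76 13.83 38.52
True
b -51.02 -0.26 -2.16 0.61 3.34 13.66 39.05
c -50.99 -0.27 -2.92 0.27 3.02 13.89 39.25
d -252.22 -182.08 -0.87 0.29 -0.18 32.04 42.4
```

View pics/t6.png

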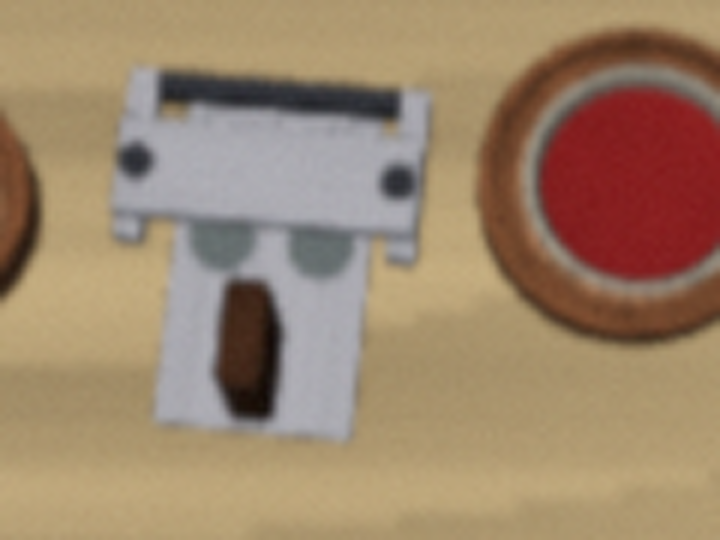

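View pics/s6.png

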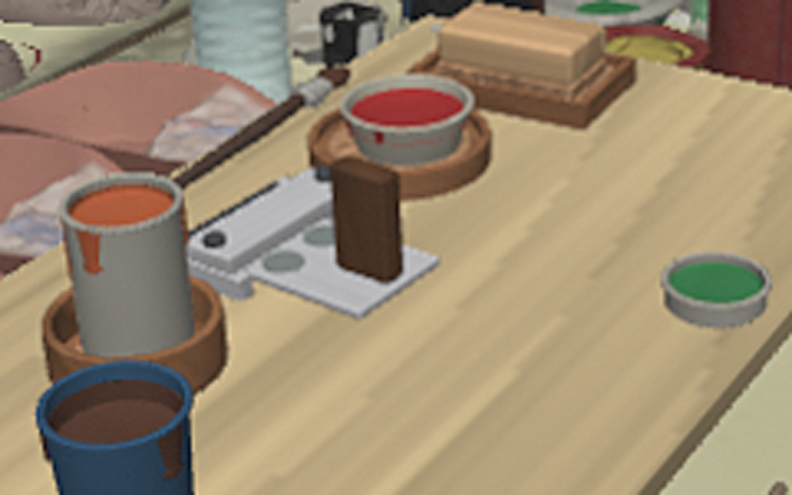

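Top view: palette centred in the slot, parallel to the clamp, front edge visible beyond the beam (crop row ~105–120) next to the dark stop. Scene view confirms dish, tin and block are seated and flat. One numeric check of the front-edge gap.

Run:
```python
from h import *
m=cams.camera_model("top")
px=lambda P:np.array(P)/6+[219.6,149.6]
C=np.array([597.5,259.9]); t=np.radians(-4.8); u=np.array([np.cos(t),np.sin(t)]); v=np.array([-u[1],u[0]])
for n,P,z in [("rear",[[156,421],[350,438]],78),("front cheek",[[113,208],[388,232]],102),("back cheek",[[135,67],[430,90]],102),("stop lower edge",[[165,101],[398,117]],80)]:
    w=plane(px(P),m,z)[:,:2]-C; print(n,(w@u).round(1),(w@v).round(1))
a=cv2.imread("pics/t6f.png"); cv2.imwrite("pics/t6z.png",cv2.resize(a[158:176,242:292],None,fx=15,fy=15,interpolation=cv2.INTER_CUBIC))
```

```text
rear [-68.  -67.8] [ 29.1 -29.5]
front cheek [-9.7 -9.8] [ 45.9 -36.2]
back cheek [34.3 34.7] [ 44.4 -44.3]
stop lower edge [31.2 32.2] [ 37.5 -34.1]
```

View pics/t6z.png

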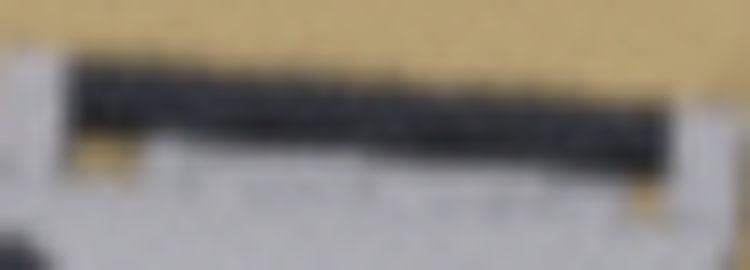

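The zoom shows the plate meeting the dark stop along its whole width, with no riser visible between them. The riser shows only at the sides (75–140 and 630–660). The rear edge is square to the clamp: both corners sit at -68, which puts the front at +32, and the stop measures 31–32.

```bash
python3 -c "
from rig import job
print(job.hand_in())"
```

```text
the job is handed in; nothing more can be done
None
```

I handed the job in at about 42 s: the camera checks showed the dish, tin and block seated in their holders and the palette, slid in last, fully home against the stop, with the gripper clear of everything.

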